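# Stand the fallen carton back in its row

### The arm

A 6-joint arm with a two-finger parallel gripper is mounted at the origin on a cart in front of the work surface, level with it; the furniture and walls round the work are solid. World frame = base frame: x ahead of the robot, y to its left, z up, the work surface at z = 0. Lengths are in m, angles in rad, forces in N, time in s.
With the tool pointing down it reaches from about 0.2 to 0.875 m from the base axis. Payload 3.4 kg.
Tool frame: the origin (TCP) lies midway between the tips of the shut fingers; the grasp point (between the pads) lies 19 mm behind it; z points along the fingers, y is the line along which they close (so a half turn about z gives the same grasp; the last joint's range is limited). The gripper opens to 94 mm and grips with 3 to 60 N. Pads are 16 mm wide; open, the fingers measure 119 mm over their backs; the gripper's body (75 mm by 177 mm) begins 78 mm behind the grasp point.
Start: joints at [-0.121, 0.276, 1.505, -0, 1.361, -0.121], TCP at [0.575, -0, 0.205] pointing down, gripper open.
Joint ranges: [-2.89, 2.89], [-0.75, 2.08], [0.22, 2.7], [-1.18, 4.32], [0.11, 2.71], [-2.7, 2.7]. Speed limits (rad/s): [2.57, 2.57, 3.14, 3.14, 3.14, 3.14].

### API

Orientations are given as a unit quaternion [w, x, y, z].
In Python, from workcell import arm, jaws, planner, imaging, workorder gives the robot as it stands. Calls block until the motion is done:
- arm.move_ptp(position, orientation): joint-space move of the TCP to a pose.
- arm.line_to(position, v=0.15, frame=None, until_force=None): straight line of the TCP; frame=None keeps the orientation; v is the mean speed in m/s. With until_force (N) it stops when the force on the tool has changed by that much, and returns True; else False.
- arm.movej(angles): joint-space move.
- jaws.open_gripper() and jaws.close(grip_force=None): open the fingers fully, or close them until they stop; grip_force is the grip in N (None keeps the last).
- arm.dwell(seconds).
- planner.solve_ik(position, orientation): joint angles nearest the present ones, or None.
- imaging.grab_frame(name): name is "scene" or "side" or "wrist"; returns a dict with "img" (384x512x3 uint8, blue, green, red), "fx", "fy", "cx", "cy" (pixels), "R" (3x3) and "t" (3): a world point X has camera coordinates R X + t. Camera axes: x right, y down, z forward; pixel columns grow to the right and rows downward; lengths in m; the calibration is good to about 2 mm. A picture is of the moment at which its call begins. There is no depth.
A pose or a line that the arm cannot do raises arm.IKError and nothing moves.
- workorder.hand_in(): hands the job in; it is judged then, once.
Readings, each from a call of its own:
- arm.get_time_s(): time.
- arm.get_joint_pos(): joint angles.
- arm.get_joint_velocities(): joint speeds.
- arm.get_joint_torque(): joint torques, N m.
- arm.get_eef_pos(): TCP position.
- arm.get_ee_rot(): TCP orientation.
- arm.get_contact_force(): force on the tool from outside, world axes, zero at the start.
- arm.get_ft_torque(): the same for the moment, N m.
- arm.get_opening(): finger opening in m.
- arm.get_gripper_force(): force on a finger pad.
Only numpy, scipy, OpenCV 4.12 (cv2) and the standard library are available. Lean on these libraries where they do the work, as an engineer would, in place of code of your own. Each camera call takes 0.05 s, during which the arm holds its last target. There are 200 camera calls.

### The job

One of the three small cartons has fallen out of the rack and lies flat beside it. Stand it on its short end in the rack, square beside and in line with the two standing cartons, so that it stays up on its own while the blue bookend is still drawn back, then slide the bookend up until it closes the row tight. Keep the standing cartons from toppling and leave the cups where they are.

Things in the scene. Friction and masses are not known exactly. Their poses are not given: they have to be found in the camera images.
- carton_center (a point): Centre of the loose brown carton (green band at one end), lying flat: 56 wide x 126 long x 30 mm thick, about 0.16 kg, its centre 15 mm above the table. x along the width, y along the length (roughly left-right at the start), z along the thickness. Can be gripped across its width. Either end may be up and either large face may face the row.
- carton: The same loose carton; origin and axes as point carton_center.
- rack: Grey fixed rack: base plate 90 (x) x 260 (y) x 8 mm, origin at the centre of its underside; z up, y along the row toward the end plate (inner face at y = +110 mm, 103 mm high). Standing cartons fill about y = +48 to +110 mm; the loose one belongs beside them, thickness along y, its centre at x = 0, y = about +25 to +33, z = 71 mm. The -y end is open.
- bookend (a joint): Blue bookend's travel along rack y, m: 0 = drawn back, grows toward the row. Its front face is at rack y = -90 mm + this; the tight row of three is closed at about 0.110. Upright plate 60 wide x 14 thick, top 63 mm above the table; behind it a foot 27 mm long, top 18 mm above the table. About 1.5 N friction, stays where left; can be pushed from behind.
- bookend_back (a point): Point on the back face of the bookend's upright plate, mid-width, 43 mm above the table: where to push it toward rack +y. Axes as the rack's.
- standing_1_center (a point): Centre of the standing carton next to the end plate: same size as the loose one, loose, upright, 63 mm above the base plate. x along its width, y along its thickness, z up.
- standing_2_center (a point): Centre of the other standing carton, same kind, nearest the empty place.
- cup_25: Sealed round cup of orange-brown paste, 104 mm across, 46 mm high; origin under its centre. A bystander.
- cup_26: Another such cup. A bystander.
Mind the look-alikes: they are no part of the job. What is shaped like the carton but red is not meant.

How it is judged:
On the way:
1. the carton stands on its short end in the rack beside the other two, let go, with the bookend still drawn back (angle between the y axis of carton_center and the z axis of rack, either way round below 0.09 rad and angle between the z axis of carton_center and the y axis of rack, either way round below 0.2 rad and z of carton_center in the frame of rack between 0.064 and 0.078 m and x of carton_center in the frame of rack between -0.015 and 0.015 m and y of carton_center in the frame of rack between 0 and 0.042 m and contact force between carton and the fingers below 0.05 N and value of joint bookend below 0.07 m), for 0.3 s.
At the end, for the whole second after the job is handed in: All three cartons stand upright (within 5 degrees) on the base plate, within 15 mm of its middle line, the loose one beside the other two and square to the row (within 11 degrees), let go; the bookend is up against the row (beyond 0.104 m: at most 6 mm of slack in all) (angle between the y axis of carton_center and the z axis of rack, either way round below 0.09 rad and angle between the z axis of carton_center and the y axis of rack, either way round below 0.2 rad and z of carton_center in the frame of rack between 0.064 and 0.078 m and x of carton_center in the frame of rack between -0.015 and 0.015 m and y of carton_center in the frame of rack between 0.012 and 0.042 m and angle between each of standing_1_center, standing_2_center's own z axis and vertical below 0.09 rad and x of standing_1_center in the frame of rack between -0.015 and 0.015 m and z of standing_1_center in the frame of rack between 0.064 and 0.078 m and x of standing_2_center in the frame of rack between -0.015 and 0.015 m and z of standing_2_center in the frame of rack between 0.064 and 0.078 m and contact force between carton and the fingers below 0.05 N and value of joint bookend above 0.104 m); the robot touches nothing.
It fails at once if a standing carton is toppled (more than 25 degrees) (angle between any of standing_1_center, standing_2_center's own z axis and vertical above 0.44 rad).
It fails at once if a cup is moved more than 30 mm (distance of any of cup_25, cup_26 from where it was at the start of the episode above 0.03 m).
It also fails if it takes over 54 s, if anything falls off the work surface, if the arm or the gripper's body presses on something with over 40 N, if the wrist force passes 120 N, or if a joint passes its speed limit or range.

## Working session

There is one attempt and no reset: what is moved stays moved. The work goes in short steps, each a Python script; the robot and the scene stay as the last script left them, time stands still between calls to the robot, and variables do not carry over. Pictures are saved under pics/ and viewed, at most 10 in all, crops included, and the job is handed in when it is done.

```bash
ls; mkdir -p pics; python3 - <<'E'
from workcell import arm, imaging
import cv2,numpy as np
for n in("scene","side"):
    f=imaging.grab_frame(n); cv2.imwrite(f"pics/{n}0.png",f["img"]); np.savez(f"{n}0.npz",**f)
    print(n,f["fx"],f["cx"],f["cy"],(-np.array(f["R"]).T@f["t"]).round(3),np.round(f["R"],2).tolist())
a=np.hstack([cv2.imread(f"pics/{n}0.png") for n in("scene","side")])
E
```

```text
pics
scene 495.2845318687853 256.3368415992912 192.78053628574384 [0.122 0.93  1.122] [[-0.88, -0.47, 0.02], [-0.34, 0.62, -0.71], [0.32, -0.64, -0.7]]
side 482.3421439347164 256.5287147697848 186.5760162364066 [ 0.104 -1.171  0.847] [[0.93, -0.38, 0.0], [-0.19, -0.48, -0.86], [0.32, 0.79, -0.51]]
```

View pics/scene0.png

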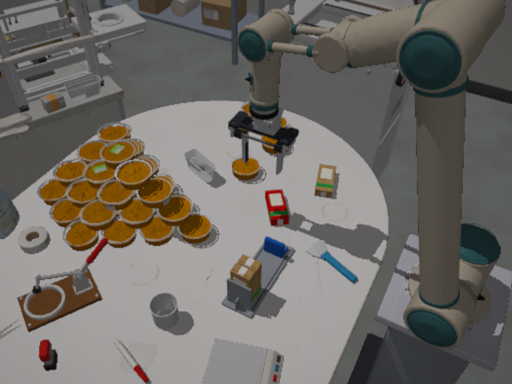

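View pics/side0.png

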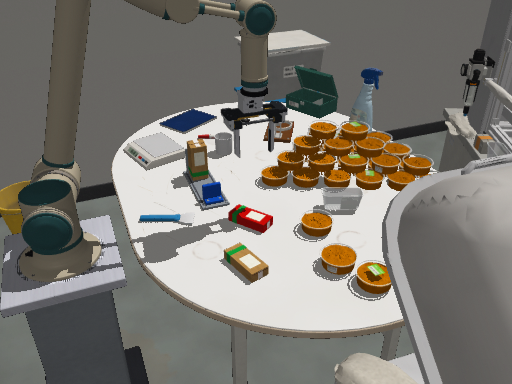

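Scene view: the brown carton with the green band is at (326,181), the red look-alike at (277,207), and the rack at (258,275) with its bookend at (275,247). Side view: brown at (246,261), red at (250,217), rack at (207,182). Two brown cartons stand in the rack, at scene (247,272). The loose brown one is the target, and I'll check it in a crop.

```bash
python3 - <<'E'
import cv2,numpy as np
a=cv2.imread("pics/scene0.png")[160:320,205:355]; b=cv2.imread("pics/side0.png")[130:290,135:285]
s=4
def up(i,x0,y0):
    i=cv2.resize(i,None,fx=2.6,fy=3.6 if 0 else 2.6,interpolation=cv2.INTER_CUBIC)
    for k in range(0,150,20):
        cv2.putText(i,str(x0+k),(int(k*2.6),10),0,.35,(255,0,255),1); cv2.putText(i,str(y0+k),(0,int(k*2.6)+4),0,.35,(255,0,255),1)
    return i
cv2.imwrite("pics/crop0.png",np.hstack([up(a,205,160),up(b,135,130)]))
E
```

```text
(no output)
```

View pics/crop0.png

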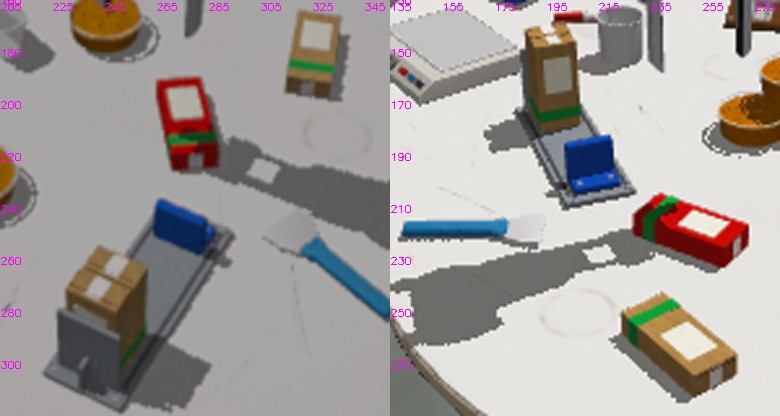

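The crop confirms it: the loose brown carton with the green band is the target, and the red box sits between it and the rack. Casting rays for the carton and rack corners.

```bash
cat >h.py <<'E'
import numpy as np,cv2
def cast(f,uv,z):
    uv=np.atleast_2d(uv).astype(float)
    d=np.c_[(uv[:,0]-f["cx"])/f["fx"],(uv[:,1]-f["cy"])/f["fy"],np.ones(len(uv))]@f["R"]
    c=-f["R"].T@f["t"]; return c+d*((z-c[2])/d[:,2])[:,None]
def cen(f,mask):
    m=cv2.moments(mask,True); return m["m10"]/m["m00"],m["m01"]/m["m00"],m["m00"]
def biggest(mask):
    cs,_=cv2.findContours(mask,0,2); return max(cs,key=cv2.contourArea)
E
python3 - <<'E'
from h import *
S=dict(np.load("scene0.npz"));D=dict(np.load("side0.npz"))
print("carton side",cast(D,[(224.2,255),(240.4,243.1),(268.8,265.4),(254.2,273)],.03).round(4).tolist())
print("carton scene",cast(S,[(205+293/2.6,160+10/2.6),(205+342/2.6,160+16/2.6),(205+331/2.6,160+83/2.6),(205+285/2.6,160+76/2.6)],.03).round(4).tolist())
print("rack scene near right,L,far",cast(S,[(205+234/2.6,160+234/2.6),(205+125/2.6,160+408/2.6),(205+44/2.6,160+370/2.6)],.006).round(4).tolist())
print("rack side",cast(D,[(135+245/2.6,130+190/2.6),(135+177/2.6,130+204/2.6)],.006).round(4).tolist())
print("standing top scene",cast(S,[(205+105/2.6,160+247/2.6),(205+148/2.6,160+267/2.6),(205+110/2.6,160+310/2.6),(205+67/2.6,160+290/2.6)],.134).round(4).tolist())
print("cups scene",cast(S,[(246,166)],.046).round(3).tolist(),"red", cast(S,[(277,204)],.03).round(3))
E
```

```text
carton side [[0.4064, -0.2043, 0.03], [0.4645, -0.1721, 0.03], [0.4998, -0.2879, 0.03], [0.4537, -0.301, 0.03]]
carton scene [[0.5, -0.2784, 0.03], [0.4403, -0.2983, 0.03], [0.4075, -0.1767, 0.03], [0.4613, -0.1609, 0.03]]
rack scene near right,L,far [[0.4202, 0.0741, 0.006], [0.4237, 0.3241, 0.006], [0.5156, 0.3247, 0.006]]
rack side [[0.5152, 0.0666, 0.006], [0.4284, 0.068, 0.006]]
standing top scene [[0.489, 0.2469, 0.134], [0.4415, 0.2483, 0.134], [0.4496, 0.3093, 0.134], [0.4959, 0.3087, 0.134]]
cups scene [[0.696, -0.137, 0.046]] red [[ 0.537 -0.045  0.03 ]]
```

```bash
cat >>h.py <<'E'
from scipy.spatial.transform import Rotation as Ro
def ori(psi,tilt,sgn=1):
    """tool z = down tilted by `tilt` towards +u (u=length dir at yaw psi from +y); y along the width"""
    u=np.array([-np.sin(psi),np.cos(psi),0]);w=np.array([np.cos(psi),np.sin(psi),0])*sgn
    z=np.sin(tilt)*u-np.cos(tilt)*np.array([0,0,1.]); R=np.c_[np.cross(w,z),w,z]
    q=Ro.from_matrix(R).as_quat(); return [float(x) for x in (q[3],q[0],q[1],q[2])],z
def tcp(g,psi,tilt,sgn=1):
    q,z=ori(psi,tilt,sgn); return [float(x) for x in np.array(g)+.019*z],q
E
python3 - <<'E'
from h import *
from workcell import arm,planner
print(arm.get_ee_rot(), arm.get_time_s())
for sgn in(1,-1):
  for psi,g,ts in((.29,[.445,-.205,.024],(-45,-30,-15,0)),(.29,[.445,-.205,.2],(-30,0)),(0.,[.47,.22,.105],(30,45,60,75,90)),(0.,[.47,.1,.2],(45,60,75)),(0.,[.47,.05,.06],(20,30)),(0.,[.47,.18,.06],(20,30))):
    for t in ts:
        q=planner.solve_ik(*tcp(g,psi,np.radians(t),sgn)); print(sgn,g,t,None if q is None else np.round(q,2).tolist())
E
```

```text
[-6.32930984e-04  7.07106751e-01  7.07106359e-01 -4.88912773e-04] 0.1
1 [0.445, -0.205, 0.024] -45 None
1 [0.445, -0.205, 0.024] -30 [-0.25, 0.34, 2.23, -1.03, 0.53, 0.36]
1 [0.445, -0.205, 0.024] -15 [-0.43, 0.31, 2.1, -0.36, 0.59, -0.43]
1 [0.445, -0.205, 0.024] 0 [-0.57, 0.36, 1.97, -0.0, 0.82, -0.86]
1 [0.445, -0.205, 0.2] -30 [-0.25, 0.06, 1.98, -0.58, 0.9, -0.22]
1 [0.445, -0.205, 0.2] 0 [-0.57, 0.16, 1.72, -0.0, 1.26, -0.86]
1 [0.47, 0.22, 0.105] 30 [-0.07, 0.29, 1.97, 0.62, 1.02, -0.44]
1 [0.47, 0.22, 0.105] 45 [-0.24, 0.38, 2.04, 0.86, 1.14, -0.78]
1 [0.47, 0.22, 0.105] 60 [-0.36, 0.52, 2.09, 1.0, 1.29, -1.05]
1 [0.47, 0.22, 0.105] 75 [-0.43, 0.7, 2.11, 1.08, 1.46, -1.27]
1 [0.47, 0.22, 0.105] 90 [-0.45, 0.9, 2.11, 1.12, 1.63, -1.45]
1 [0.47, 0.1, 0.2] 45 [-0.47, 0.28, 1.87, 0.69, 1.46, -0.72]
1 [0.47, 0.1, 0.2] 60 [-0.57, 0.4, 1.91, 0.81, 1.58, -0.91]
1 [0.47, 0.1, 0.2] 75 [-0.63, 0.56, 1.95, 0.9, 1.7, -1.07]
1 [0.47, 0.05, 0.06] 20 [-0.31, 0.32, 1.98, 0.4, 0.99, -0.56]
1 [0.47, 0.05, 0.06] 30 [-0.42, 0.37, 1.99, 0.54, 1.08, -0.76]
1 [0.47, 0.18, 0.06] 20 [-0.03, 0.32, 1.99
[... 364 characters left out ...]
2, 0.105] 30 [-0.07, 0.29, 1.97, 0.62, 1.02, 2.7]
-1 [0.47, 0.22, 0.105] 45 [-0.24, 0.38, 2.04, 0.86, 1.14, 2.36]
-1 [0.47, 0.22, 0.105] 60 [-0.36, 0.52, 2.09, 1.0, 1.29, 2.09]
-1 [0.47, 0.22, 0.105] 75 [-0.43, 0.7, 2.11, 1.08, 1.46, 1.87]
-1 [0.47, 0.22, 0.105] 90 [-0.45, 0.9, 2.11, 1.12, 1.63, 1.69]
-1 [0.47, 0.1, 0.2] 45 [-0.47, 0.28, 1.87, 0.69, 1.46, 2.42]
-1 [0.47, 0.1, 0.2] 60 [-0.57, 0.4, 1.91, 0.81, 1.58, 2.23]
-1 [0.47, 0.1, 0.2] 75 [-0.63, 0.56, 1.95, 0.9, 1.7, 2.07]
-1 [0.47, 0.05, 0.06] 20 [-0.31, 0.32, 1.98, 0.4, 0.99, 2.59]
-1 [0.47, 0.05, 0.06] 30 [-0.42, 0.37, 1.99, 0.54, 1.08, 2.39]
-1 [0.47, 0.18, 0.06] 20 None
-1 [0.47, 0.18, 0.06] 30 [-0.16, 0.35, 2.03, 0.64, 0.96, 2.55]
```

IK with sgn=+1 works throughout, so I'll grasp at −15° and place at 75°. Next: close wrist views of the rack and the carton.

```bash
python3 - <<'E'
from h import *
from workcell import arm,imaging
from scipy.spatial.transform import Rotation
for n,g,psi in(("rack",[.45,.13,.30],0.),("cart",[.45,-.225,.23],.29)):
    arm.move_ptp(*tcp(g,psi,0.)); f=imaging.grab_frame("wrist"); np.savez(f"w_{n}.npz",**f); cv2.imwrite(f"pics/w_{n}.png",f["img"])
    print(arm.get_eef_pos().round(3),arm.get_time_s(),"cam",(-f["R"].T@f["t"]).round(3),f["R"][2].round(2),f["fx"])
a,b=[cv2.resize(cv2.imread(f"pics/w_{n}.png"),(400,300)) for n in("rack","cart")]
cv2.imwrite("pics/w1.png",np.hstack([a,b]))
E
```

```text
[0.451 0.129 0.28 ] 0.95 cam [0.45  0.212 0.459] [ 0.   -0.28 -0.96] 325.9233596362364
[ 0.45  -0.224  0.211] 2.3583 cam [ 0.426 -0.146  0.389] [ 0.08 -0.27 -0.96] 325.9233596362364
```

View pics/w1.png

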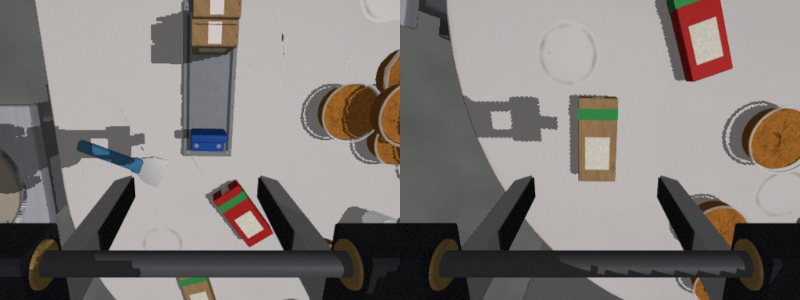

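The wrist views show the rack edges on the left with the bookend at (208,140), and the target carton on the right at (598,138), clear of the red one. Extracting corners by mask.

```bash
python3 - <<'E'
from h import *
f=dict(np.load("w_cart.npz"));im=f["img"];h=cv2.cvtColor(im,cv2.COLOR_BGR2HSV)
m=cv2.inRange(h,(8,60,60),(85,255,255)); m[:115]=0;m[240:]=0;m[:,:210]=0;m[:,300:]=0
c=biggest(m); r=cv2.minAreaRect(cv2.convexHull(c)); p=cv2.boxPoints(r); print("box px",p.round(1).tolist())
P=cast(f,p,.03)[:,:2]; print("top corners",P.round(4).tolist(),[round(float(np.linalg.norm(P[i]-P[i-1])),4) for i in range(4)])
g=cv2.inRange(h,(45,90,50),(85,255,255)); g[:115]=0;g[240:]=0;g[:,:210]=0;g[:,300:]=0
print("green",cv2.boundingRect(biggest(g)),cast(f,cen(f,g)[:2],.03).round(4))
f=dict(np.load("w_rack.npz"));im=f["img"]; h=cv2.cvtColor(im,cv2.COLOR_BGR2HSV)
# blue bookend
m=cv2.inRange(h,(105,150,60),(130,255,255)); m[:,:225]=0;m[:,320:]=0; print("blue",cv2.boundingRect(biggest(m)))
v=im.astype(int).sum(2)//3
for row in(90,110,130,150,190,196):
    print(row,im[row,224:316:2].sum(1).__floordiv__(3).tolist() if 0 else v[row,226:312].tolist())
print("col",v[175:210,262].tolist())
E
```

```text
box px [[227.0, 123.0], [278.0, 123.0], [278.0, 231.0], [227.0, 231.0]]
top corners [[0.4094, -0.1796], [0.4623, -0.1638], [0.5012, -0.2838], [0.443, -0.3012]] [0.1262, 0.0552, 0.1262, 0.0607]
green (228, 139, 51, 15) [[ 0.4434 -0.1955  0.03  ]]
blue (244, 165, 47, 28)
90 [183, 180, 183, 184, 184, 184, 116, 94, 80, 113, 117, 123, 118, 79, 69, 67, 79, 112, 118, 117, 118, 119, 118, 119, 119, 121, 119, 119, 121, 118, 121, 118, 120, 122, 118, 120, 119, 123, 121, 122, 121, 121, 121, 122, 121, 123, 122, 118, 120, 120, 123, 123, 122, 124, 122, 123, 124, 122, 122, 122, 122, 121, 122, 122, 123, 125, 127, 92, 72, 72, 71, 108, 119, 125, 123, 130, 178, 183, 182, 183, 182, 183, 183, 185, 182, 183]
110 [184, 185, 182, 185, 184, 116, 97, 97, 80, 113, 118, 118, 108, 78, 65, 69, 90, 115, 119, 116, 118, 118, 122, 120, 118, 118, 120, 119, 121, 120, 120, 121, 120, 121, 119, 120, 120, 121, 118, 119, 120, 121, 120, 117, 121, 120, 122, 121, 121, 120, 122, 121, 119, 121, 118, 121, 120, 123, 123, 123, 121, 124, 128, 125, 122, 120, 90, 75, 70, 73, 112, 123, 124, 123, 130, 175, 182, 185, 185, 184, 181, 184, 18
[... 1142 characters left out ...]
7, 74, 111, 116, 119, 122, 168, 181, 184, 183, 185, 185, 186, 184, 181, 184, 185, 184, 185, 183, 185, 184]
196 [186, 183, 186, 185, 184, 115, 94, 96, 87, 115, 115, 110, 118, 130, 132, 129, 124, 121, 115, 117, 118, 116, 117, 120, 119, 120, 120, 119, 120, 119, 117, 117, 117, 118, 117, 117, 119, 119, 115, 119, 117, 118, 116, 116, 119, 119, 118, 119, 117, 116, 117, 118, 115, 116, 116, 118, 115, 117, 116, 116, 119, 103, 128, 132, 131, 133, 123, 114, 116, 131, 178, 187, 184, 184, 183, 183, 184, 186, 184, 184, 184, 182, 185, 185, 184, 184]
col [82, 80, 76, 78, 79, 77, 74, 64, 75, 79, 81, 72, 78, 78, 76, 80, 74, 71, 107, 120, 120, 119, 117, 116, 128, 166, 184, 183, 184, 184, 184, 184, 184, 182, 183]
```

```bash
python3 - <<'E'
from h import *
f=dict(np.load("w_rack.npz"))
P=cast(f,[(234.6,90),(301.5,90),(234.6,190),(295.7,190),(262,199.5)],.008); print(P.round(4).tolist(),"mid",((P[0]+P[1])/2).round(4),((P[2]+P[3])/2).round(4))
from workcell import arm,jaws,imaging
psi=.29; c=np.array([.454,-.232]); g=c+.032*np.array([-np.sin(psi),np.cos(psi)]); t=np.radians(-15)
hi,q=tcp([*g,.11],psi,t); lo,_=tcp([*g,.024],psi,t)
arm.move_ptp(hi,q); hit=arm.line_to(lo,v=.08,until_force=8); print("hit",hit,arm.get_eef_pos().round(4))
jaws.close(40); print("open",arm.get_opening(),arm.get_gripper_force(),arm.get_contact_force().round(1))
arm.line_to(hi,v=.1); print("open",arm.get_opening(),arm.get_contact_force().round(1),arm.get_time_s())
for n in("side","wrist"): cv2.imwrite(f"pics/lift_{n}.png",imaging.grab_frame(n)["img"])
cv2.imwrite("pics/lift.png",np.hstack([cv2.imread(f"pics/lift_{n}.png") for n in("side","wrist")])[:,:,:][::1,::1] if 0 else cv2.resize(np.hstack([cv2.imread(f"pics/lift_{n}.png") for n in("side","wrist")]),(800,300)))
E
```

```text
[[0.4288, 0.2196, 0.008], [0.5171, 0.2196, 0.008], [0.4269, 0.0822, 0.008], [0.5148, 0.0822, 0.008], [0.4665, 0.0678, 0.008]] mid [0.473  0.2196 0.008 ] [0.4709 0.0822 0.008 ]
hit False [ 0.4467 -0.2063  0.0061]
open 0.055578471901806877 39.97559309005737 [0.3 1.6 1.2]
open 0.05574975273437743 [ 0.6 -0.6 -1.1] 5.8333
```

View pics/lift.png

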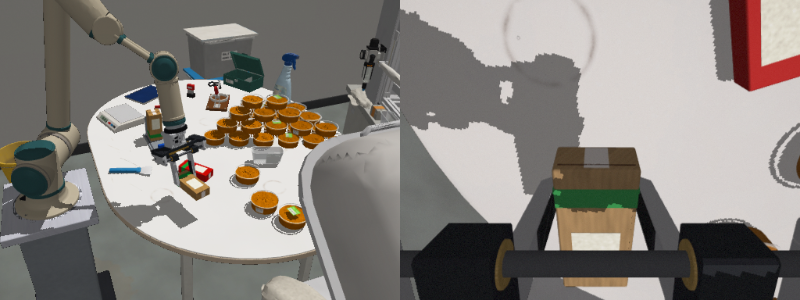

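Gripped at 55.6 mm; the views show it held level by the green end. Rack centre is about (0.472, 0.197), yaw about −0.015. Now rotating it upright and hovering over the slot to check.

```bash
python3 - <<'E'
from h import *
from workcell import arm,jaws,imaging
p=arm.get_eef_pos(); arm.line_to([p[0],p[1],p[2]+.13],v=.15)
t=np.radians(75); psi=-.015
a,q=tcp([.4725,.04,.27],psi,t); arm.move_ptp(a,q)
b,_=tcp([.4725,.213,.17],psi,t); arm.line_to(b,v=.12)
print(arm.get_time_s(),arm.get_opening(),arm.get_eef_pos().round(4),np.round(b,4))
out=[]
for n,(x,y) in(("scene",(190,180)),("side",(140,90))):
    f=imaging.grab_frame(n); np.savez(f"hov_{n}.npz",**f); out.append(cv2.resize(f["img"][y:y+150,x:x+130],None,fx=3,fy=3,interpolation=cv2.INTER_CUBIC))
cv2.imwrite("pics/hov.png",np.hstack(out))
E
```

```text
9.775 0.05557288928585672 [0.4732 0.2309 0.1652] [0.4728 0.2314 0.1651]
```

View pics/hov.png

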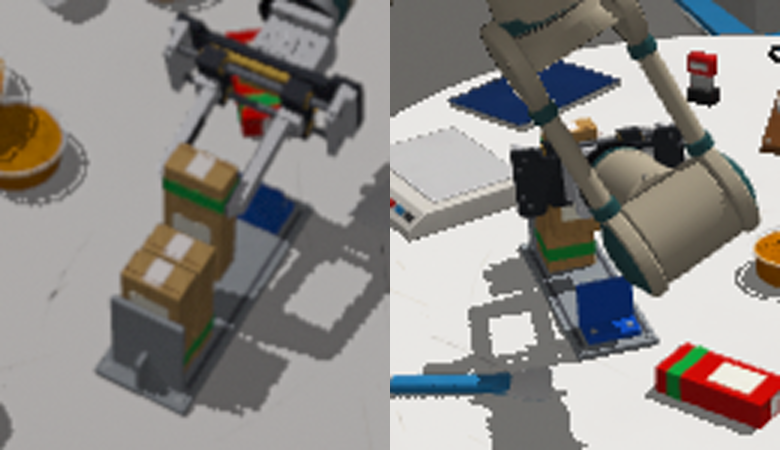

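Scene crop: the carton hangs upright, green end up, with its top at crop (200,172) and the standing pair's top at (170,255). Checking the gap by ray casting.

```bash
python3 - <<'E'
from h import *
f=dict(np.load("hov_scene.npz"))
px=lambda L:[(190+x/3,180+y/3) for x,y in L]
print("held top L,front",cast(f,px([(165,178),(235,200)]),.202).round(4).tolist())
print("stand top 4",cast(f,px([(155,224),(216,249),(187,290),(122,266)]),.134).round(4).tolist())
print("rack end corner",cast(f,px([(98,370),(185,412)]),.008).round(4).tolist())
im=f["img"][225:280,215:265]
E
```

```text
held top L,front [[0.4874, 0.2525, 0.202], [0.4278, 0.2457, 0.202]]
stand top 4 [[0.4977, 0.2504, 0.134], [0.4409, 0.2491, 0.134], [0.4425, 0.2969, 0.134], [0.5004, 0.3013, 0.134]]
rack end corner [[0.5117, 0.3275, 0.008], [0.4258, 0.328, 0.008]]
```

The ray check disagrees with the nominal held pose by about 12 mm, so I'll take a wrist look before descending.

```bash
python3 - <<'E'
from h import *
from workcell import imaging
f=imaging.grab_frame("wrist"); np.savez("hov_w.npz",**f); print((-f["R"].T@f["t"]).round(3),f["R"].round(2).tolist())
s=dict(np.load("hov_scene.npz"))["img"][220:320,215:280]
a=cv2.resize(f["img"],(400,300)); b=cv2.resize(s,(390,600),interpolation=cv2.INTER_CUBIC)
o=np.zeros((600,790,3),np.uint8);o[:300,:400]=a;o[:,400:]=b; cv2.imwrite("pics/hov_w.png",o)
E
```

```text
[0.47  0.079 0.29 ] [[1.0, -0.02, 0.0], [-0.01, -0.52, -0.85], [0.01, 0.85, -0.52]]
```

View pics/hov_w.png

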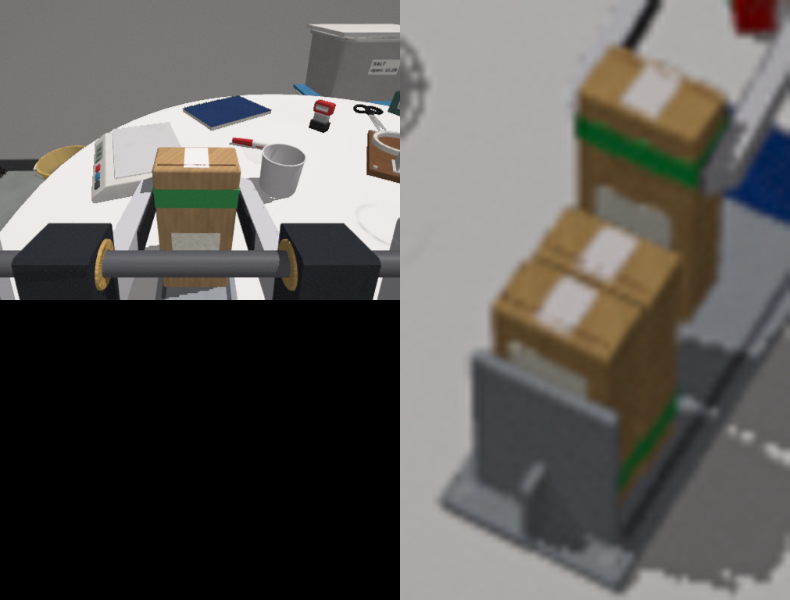

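```bash
python3 - <<'E'
from h import *
f=dict(np.load("hov_scene.npz"))
px=lambda L:[(215+(x-400)/6,220+y/6) for x,y in L]
for z in(.195,.202):print("held top: front L,R back L,R",z,cast(f,px([(580,113),(700,160),(612,48),(728,92)]),z).round(4)[:,:2].tolist())
print("stand slot-side L,R",cast(f,px([(572,208),(682,262)]),.134).round(4).tolist())
w=dict(np.load("hov_w.npz")); k=1/.78125
for z in(.195,.202):print("wrist near L,R far L,R",z,cast(w,[(153*k,166*k),(240*k,166*k),(156*k,148*k),(238*k,148*k)],z)[:,:2].round(4).tolist())
E
```

```text
held top: front L,R back L,R 0.195 [[0.4909, 0.246], [0.4371, 0.2444], [0.4961, 0.209], [0.4433, 0.2072]]
held top: front L,R back L,R 0.202 [[0.4881, 0.2512], [0.4348, 0.2495], [0.4932, 0.2144], [0.4409, 0.2126]]
stand slot-side L,R [[0.4933, 0.248, 0.134], [0.4399, 0.2509, 0.134]]
wrist near L,R far L,R 0.195 [[0.4444, 0.2155], [0.5009, 0.2147], [0.4437, 0.2383], [0.5032, 0.2374]]
wrist near L,R far L,R 0.202 [[0.4463, 0.2055], [0.4987, 0.2047], [0.4456, 0.2266], [0.5008, 0.2257]]
```

Scene and wrist agree at top z≈0.195: the held carton's centre is at y≈0.227, which leaves about an 8 mm gap. I'll back off 3 mm and lower it under force guard; contact is expected after about 62 mm.

```bash
python3 - <<'E'
from h import *
from workcell import arm,jaws,imaging
p=arm.get_eef_pos(); p1=[p[0],p[1]-.003,p[2]]
arm.line_to([p1[0],p1[1],p1[2]-.045],v=.08,until_force=8)
hit=arm.line_to([p1[0],p1[1],p1[2]-.08],v=.02,until_force=5)
e=arm.get_eef_pos(); print(hit,"down",(p1[2]-e[2]).round(4),arm.get_contact_force().round(1),e.round(4),arm.get_time_s())
if hit and .05<p1[2]-e[2]<.076:
    jaws.open_gripper(); arm.dwell(.4); print("open",arm.get_opening(),arm.get_contact_force().round(1))
for n in("scene","side"): np.savez(f"set_{n}.npz",**imaging.grab_frame(n))
s=np.load("set_scene.npz")["img"][190:320,195:325]; d=np.load("set_side.npz")["img"][110:240,150:280]
cv2.imwrite("pics/set.png",cv2.resize(np.hstack([s,d]),(800,400),interpolation=cv2.INTER_CUBIC))
E
```

```text
True down 0.0643 [-0.3 -0.   2.7] [0.473  0.2281 0.1009] 11.6667
open 0.09405096868666327 [-0.1  0.8 -0.3]
```

View pics/set.png

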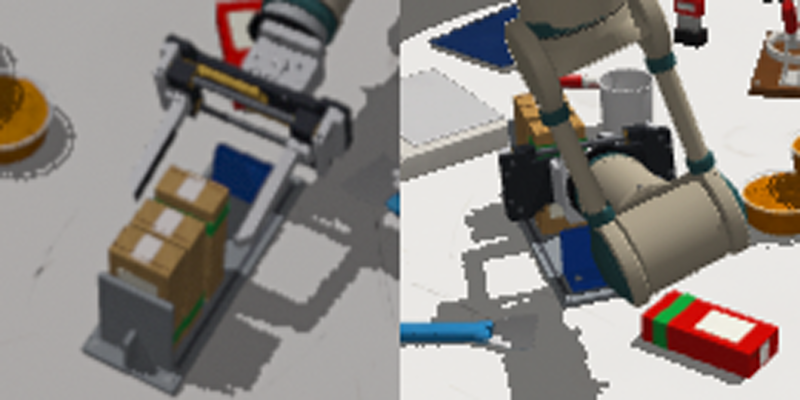

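The carton stands square beside the pair with a gap of a few mm, the fingers are open, and the bookend is still back. Next I retreat, push the bookend up from behind under force guard, and check.

```bash
python3 - <<'E'
from h import *
from workcell import arm,jaws,imaging
p=arm.get_eef_pos(); q0,z=ori(-.015,np.radians(75))
b=p-.08*z; arm.line_to([float(v) for v in b],v=.1)
arm.line_to([.4705,.05,.24],v=.15)
q,_=ori(-.015,np.radians(25))
arm.move_ptp([.470,.045,.14],q); jaws.close(10)
arm.line_to([.470,.060,.040],v=.1,until_force=8); print("pre",arm.get_eef_pos().round(4),arm.get_contact_force().round(1),arm.get_time_s())
for k in range(3):
    h=arm.line_to([.472,.215,.042],v=.04,until_force=8); e=arm.get_eef_pos(); print(h,e.round(4),arm.get_contact_force().round(1),arm.get_time_s())
    if e[1]>.18: break
for n in("scene","side"): np.savez(f"end_{n}.npz",**imaging.grab_frame(n))
s=np.load("end_scene.npz")["img"][190:320,195:325]; d=np.load("end_side.npz")["img"][110:240,150:280]
cv2.imwrite("pics/end.png",cv2.resize(np.hstack([s,d]),(800,400),interpolation=cv2.INTER_CUBIC))
E
```

```text
pre [0.4705 0.0598 0.0404] [-0.4  0.5  0.4] 18.25
True [0.4719 0.1951 0.041 ] [-0.  -3.2  0.8] 21.1917
```

View pics/end.png

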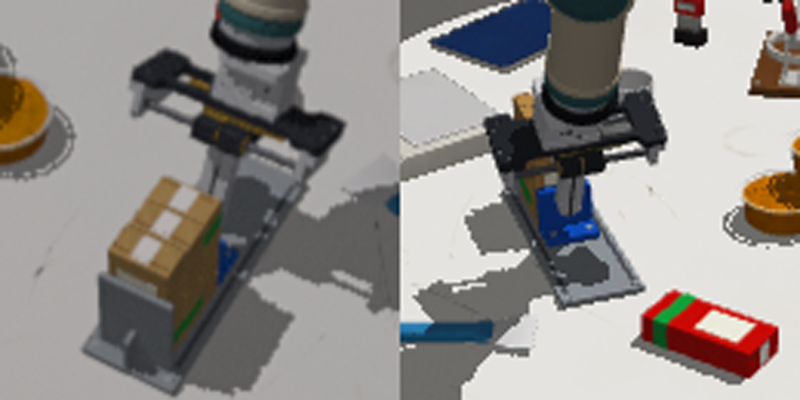

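The three cartons stand tight together with the bookend against them, and the TCP is at y=0.195 as predicted. One slightly firmer push to confirm it's closed, then retreat and a last look.

```bash
python3 - <<'E'
from h import *
from workcell import arm,imaging
h=arm.line_to([.472,.212,.042],v=.02,until_force=12); e=arm.get_eef_pos(); print(h,e.round(4),arm.get_contact_force().round(1))
arm.line_to([.471,.15,.045],v=.1); arm.line_to([.471,.10,.25],v=.15); 
arm.move_ptp(*tcp([.45,-.02,.33],0.,0.)); arm.dwell(.3)
print(arm.get_contact_force().round(1),arm.get_time_s())
o=[]
for n,(y,x) in(("scene",(190,195)),("side",(110,150))):
    f=imaging.grab_frame(n); np.savez(f"fin_{n}.npz",**f); o.append(f["img"][y:y+130,x:x+130])
cv2.imwrite("pics/fin.png",cv2.resize(np.hstack(o),(800,400),interpolation=cv2.INTER_CUBIC))
E
```

```text
True [0.472  0.1951 0.0403] [-1.1 -2.2  2.3]
[-0.3  0.9 -0.2] 24.6917
```

View pics/fin.png

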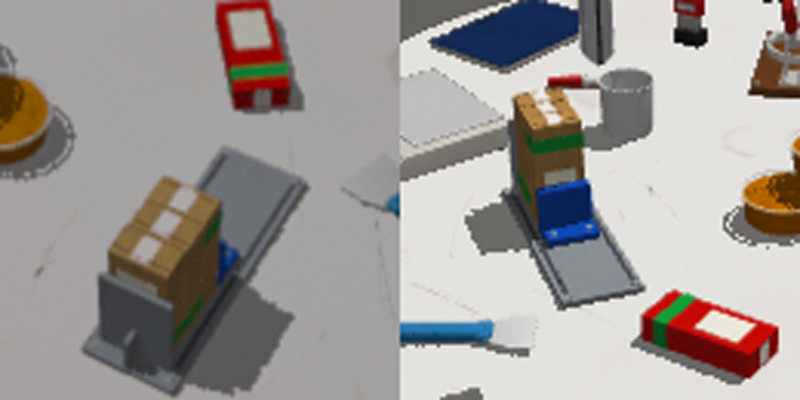

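The final views show three cartons upright in a tight row, the bookend flush against the loose one, and the robot clear. The second push did not move it. Handing in.

```bash
python3 -c "
from workcell import workorder
print(workorder.hand_in())"
```

```text
the job is handed in; nothing more can be done
None
```

The loose carton stands upright in the rack beside the other two, the bookend is closed tight against the row, the cups were left alone, and the job was handed in at about 25 s of the 54 s allowed (no verdict was returned).

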